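# Lay the white panel down and feed it to the fence

### The arm

A 6-joint arm with a two-finger parallel gripper is mounted at the origin on the work surface. World frame = base frame: x ahead of the robot, y to its left, z up, the work surface at z = 0. Lengths are in m, angles in rad, forces in N, time in s.
With the tool pointing down it reaches from about 0.35 to 1 m from the base axis. Payload 7.1 kg.
Tool frame: the origin (TCP) lies on the centre line of the jaws, within the pads' length; the fingertips stand bot.nose_length ahead of it and the grasp point (between the pads) lies 11 mm behind it (bot.nose_length is the distance from the TCP to the fingertips, in m); z points along the fingers, y is the line along which they close (so a half turn about z gives the same grasp; the last joint's range is limited). The gripper opens to 85 mm and grips with 20 to 120 N. Pads are 22 mm wide; open, the fingers measure 114 mm over their backs; the gripper's body (76 mm by 85 mm) begins 54 mm behind the grasp point. The pads swing forward as they close: fully open they stand 13 mm farther back than shut.
Start: joints at [1.222, 0.423, 1.63, -0, 1.089, -0.019], TCP at [0.202, 0.591, 0.239] pointing down, gripper open.
Joint ranges: [-3, 3], [-0.9, 2.11], [0.09, 2.58], [-1.31, 4.45], [0.11, 2.69], [-2.54, 2.54]. Speed limits (rad/s): [2.39, 2.39, 3.01, 3.14, 3.14, 3.14].

### API

Orientations are given as a unit quaternion [w, x, y, z].
In Python, from plant import status, optics, bot gives the robot as it stands.
- The arm moves only by the tool jog_arm, never from a script. Its argument "plan" is a list that holds one entry, the list of rows, each a list of 6 numbers: the shift along the tool's x, y, z in cm, then the turn, a rotation vector about the tool's x, y, z in degrees. A call has 1 to 12 rows; each row is the pose to reach, as a shift and turn from the pose commanded when the call began, along the tool's axes at that moment; what a row does not reach only later rows make up. A row lasts 1/12 s, in which the tool goes at most 41.7 mm and 7.16 degrees, less where a joint would pass 70% of its speed; a pose out of reach is approached as far as the arm can. A call with a gripper value outside its range is refused whole. "gripper" is the finger opening in cm, from 0 to 8.54, set as the call begins (left out, the last holds). The fingers move at their own pace and stop on an object; "force" is the grip in N (left out, the last holds). Time passes only in rows, so rows that repeat a pose let the fingers close. It gives the time, the measured TCP pose, the force, the opening and the grip force at its end, in the units of the state.
- status.read_state(): the state, without advancing time (a new reading comes with each control period).
- optics.snapshot(name): name is "scene" or "top" or "wrist"; returns the picture (384x512x3 uint8, red, green, blue); there is no depth.
- optics.camera_params(name): a dict with "vfov" (degrees; the focal length in pixels is half the picture's height over the tangent of half this angle, whatever the lens; pixels are square), "cx", "cy" (the principal point, pixels), "extrinsics" (4x4, takes a point from world to camera coordinates). Camera axes: x right, y up, looking along -z (the intrinsics and any distortion apply to the point x, -y, -z); pixel columns grow to the right and rows downward; lengths in m; the calibration is good to about 2 mm. A picture is of the moment at which its call begins: read the wrist's pose just before it. camera_params takes no time and is no camera call; for the wrist camera it gives the pose at the moment of the call.
- bot.hand_in(): hands the job in; it is judged then, once.
The state is a dict: "time": time; "qpos": joint angles; "joint_vel": joint speeds; "effort": joint torques, N m; "ee_pos": TCP position; "ee_rot": TCP orientation; "wrist_force": force on the tool from outside, world axes, zero at the start; "torque": the same for the moment, N m; "finger_gap": finger opening in m; "grip_force": force on a finger pad.
Only numpy, scipy, OpenCV 4.12 (cv2) and the standard library are available. Lean on these libraries where they do the work, as an engineer would, in place of code of your own. Each camera call takes 0.05 s, during which the arm holds its last target. There are 200 camera calls.

### The job

On the infeed bed of the edge bander two small drawer fronts stand on edge: push the white one over with your fingertips so that it falls towards the blue fence and lies flat with its white face up, then push it along the bed until its leading edge (the one that was on top) is flush against the fence along its whole length. Only push it, do not pick it up, and leave the wood-grain panel standing and everything else where it is.

Things in the scene. Friction and masses are not known exactly. Their poses are not given: they have to be found in the camera images.
- white_panel: white drawer front (white face and narrow edges, raw brown back), 140 mm wide, 120 tall, 18 thick, 0.15-0.31 kg, on edge on the bed. Origin: centre of its underside. Own z up its height, y along its width, x through its thickness from the white face (towards the robot) to the back (x = +9 mm). Tips past 9 degrees, pushed lightly near the top. Lying white face up, x points down, z to the fence
- top_left (a point): corner point of the white panel: +y end of its top edge, mid-thickness (panel frame 0, +70, 120 mm)
- top_right (a point): corner point of the white panel: -y end of its top edge, mid-thickness (panel frame 0, -70, 120 mm)
- oak_panel: the other panel, same size, frame and raw back but dark wood-grain face (towards the robot) and edges, standing beside the white one, 100 to 150 mm of open bed between them; which is left and which right varies
- infeed: fixed infeed bed, a dark steel plate 320 (x) by 460 (y) mm, 12 thick, top at z = 12; origin centre of its underside on the table. Along its far side stands the blue fence, 35 mm high above the bed, 22 thick, 460 long along the bed's y. Its place and yaw vary
- fence (a point): middle of the fence's near face at the height of the bed's top (bed frame x = +140 mm); axes as the bed: x points into the fence square to its face, y along it. The standing panels' middles are 160 to 205 mm in front of this face
- cartridge: orange glue cartridge standing on the bed between the panels, 36 mm diameter, 92 mm tall; origin centre of underside
- band_roll: flat-lying roll of white edge band, 140 mm outside, 90 mm inside diameter, 22 mm high, on the table left of the bed; origin centre of underside
- glue_jar: amber jar with black cap, 72 mm diameter, 110 mm tall, on the table left of the bed; origin centre of underside
- tape_measure: yellow tape measure, 65 x 34 x 62 mm tall, on the table right of the bed; origin centre of underside
- mug: blue mug, 80 mm diameter, 95 mm tall, with a handle, on the table right of the bed; origin centre of underside
- screwdriver: screwdriver lying on the table right of the bed, roughly along x; origin under its middle
Mind the look-alikes: they are no part of the job. Leave any green or purple look-alike of the white_panel alone. Leave any yellow look-alike of the oak_panel alone.

How it is judged:
By the outcome, as a careful person would: the job done as asked, in the order asked, and still so for the second after the job is handed in, with the robot touching nothing.
It also fails if it takes over 38 s, if anything falls off the work surface, if the arm or the gripper's body presses on something with over 40 N, if the wrist force passes 120 N, or if a joint passes its speed limit or range.

## Working session

There is one attempt and no reset: what is moved stays moved. The work goes in short steps, Python scripts to look and compute and a tool call to move; the robot and the scene stay as the last step left them, time stands still between calls to the robot, and variables do not carry over. Pictures are saved under pics/ and viewed, at most 10 in all, crops included, and the job is handed in when it is done.

Besides the shell and the picture viewer there is one more tool, called after "Request:" as a command line: name --argument value ..., lists and objects as JSON in quotes. jog_arm: Moves the arm, as the interface text tells. Its arguments: {"type":"object","properties":{"plan":{"type":"array"},"gripper":{"type":"number"},"force":{"type":"number"}},"required":["plan"]}

```bash
mkdir -p pics; ls; python3 - <<'E'
from plant import status, optics, bot
import cv2,numpy as np
s=status.read_state();print({k:np.round(v,3).tolist() for k,v in s.items()},bot.nose_length)
for n in("scene","top"):
    im=optics.snapshot(n);cv2.imwrite(f"pics/{n}0.png",im[...,::-1]);p=optics.camera_params(n);print(n,p)
E
```

```text
pics
{'time': 0.0, 'qpos': [1.222, 0.424, 1.631, -0.0, 1.089, -0.019], 'joint_vel': [0.001, -0.0, 0.0, 0.0, -0.0, 0.001], 'effort': [-0.001, -55.739, -28.174, 0.0, 0.007, 0.0], 'ee_pos': [0.202, 0.591, 0.239], 'ee_rot': [-0.0, 0.164, 0.986, -0.001], 'wrist_force': [0.287, 0.335, -0.16], 'torque': [0.057, 0.011, -0.032], 'grip_force': 0.0, 'finger_gap': 0.085} 0.008
scene {'vfov': 44.324701700533666, 'cx': 253.54164707724578, 'cy': 188.69134791347474, 'extrinsics': array([[-0.19817177,  0.98012382,  0.00923283,  0.1272942 ],
       [-0.60059751, -0.12886848,  0.78909793,  0.21641079],
       [ 0.7746035 ,  0.15083172,  0.61419802, -1.80697315],
       [ 0.        ,  0.        ,  0.        ,  1.        ]])}
top {'vfov': 56.75425553828221, 'cx': 257.22765252371147, 'cy': 192.5846030460242, 'extrinsics': array([[ 2.26986361e-02, -9.99742022e-01, -8.13825579e-04,
        -6.52354235e-02],
       [ 9.77549937e-01,  2.20241952e-02,  2.09549651e-01,
        -4.98604170e-01],
       [-2.09477668e-01, -5.55204643e-03,  9.77797669e-01,
        -1.30949104e+00],
       [ 0.00000000e+00,  0.00000000e+00,  0.00000000e+00,
         1.00000000e+00]])}
```

View pics/scene0.png

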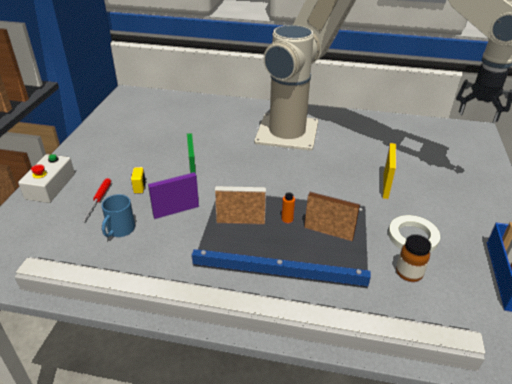

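View pics/top0.png

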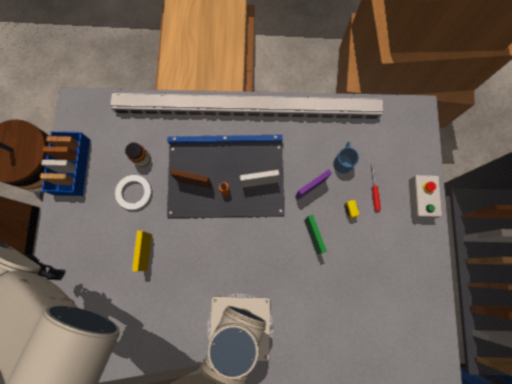

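The scene has two panels on the bed. The white-edged one (top view 260,178; scene 241,205) and the dark wood one (top 190,178; scene 332,215). The green (316,234), purple (314,183) and yellow (142,251) look-alikes stand off the bed. The one meant is the white-edged panel on the bed. I'll measure it and confirm it in a crop.

```bash
cat > h.py <<'E'
import numpy as np,cv2
from plant import status, optics, bot
def ray(n,uv,z,p=None):
    p=p or optics.camera_params(n);f=192/np.tan(np.radians(p["vfov"]/2));E=p["extrinsics"]
    uv=np.atleast_2d(uv).astype(float)
    d=np.c_[(uv[:,0]-p["cx"])/f,-(uv[:,1]-p["cy"])/f,-np.ones(len(uv))]@E[:3,:3]
    c=-E[:3,:3].T@E[:3,3]
    return c+d*((z-c[2])/d[:,2])[:,None]
def proj(n,P,p=None):
    p=p or optics.camera_params(n);f=192/np.tan(np.radians(p["vfov"]/2));E=p["extrinsics"]
    c=np.atleast_2d(P)@E[:3,:3].T+E[:3,3]
    return np.c_[p["cx"]+f*c[:,0]/-c[:,2],p["cy"]-f*c[:,1]/-c[:,2]]
def blob(m,box):
    x0,y0,x1,y1=box;k=np.zeros(m.shape,np.uint8);k[y0:y1,x0:x1]=m[y0:y1,x0:x1]
    n,l,s,c=cv2.connectedComponentsWithStats(k);i=1+np.argmax(s[1:,4]);ys,xs=np.where(l==i)
    return np.c_[xs,ys],s[i]
E
python3 - <<'E'
from h import *
im=cv2.imread("pics/top0.png");hsv=cv2.cvtColor(im,cv2.COLOR_BGR2HSV);H,S,V=cv2.split(hsv)
def rep(name,m,box,z):
    pts,s=blob(m.astype(np.uint8),box);r=cv2.minAreaRect(pts.astype(np.float32));b=cv2.boxPoints(r)
    print(name,s,np.round(r[0],1),np.round(r[1],1));print(np.round(ray("top",b,z)[:,:2],4).tolist(),np.round(ray("top",pts,z).mean(0),4))
    return pts
rep("white",(S<70)&(V>140),(230,160,290,195),.132)
rep("fence",(H>100)&(H<125)&(S>120)&(V>60),(150,125,300,150),.047)
rep("oak",(H<20)&(S>90),(160,160,215,195),.132)
rep("cart",(H<14)&(S>120),(215,175,235,200),.092)
rep("purple",(H>125)&(H<160)&(S>90),(290,160,340,205),.12)
rep("bed",(V<75)&(S<60),(160,140,290,220),.012)
a=cv2.resize(im[120:230,160:345],None,fx=4,fy=4,interpolation=cv2.INTER_CUBIC)
cv2.imwrite("pics/crop0.png",a)
E
```

```text
white [240 170  39  10 202] [259.  174.6] [ 5.1 38.6]
[[0.5479, 0.0116], [0.5716, -0.1275], [0.5526, -0.1303], [0.529, 0.0083]] [ 0.5503 -0.0598  0.132 ]
fence [168 135 114   8 565] [224.5 138.4] [  5.5 113.1]
[[0.7213, 0.307], [0.7394, -0.1433], [0.7162, -0.1439], [0.6983, 0.3049]] [0.7185 0.0792 0.047 ]
oak [170 169  41  19 423] [190.1 178.2] [42.7 11.1]
[[0.5259, 0.271], [0.567, 0.2654], [0.536, 0.111], [0.4953, 0.1176]] [0.5313 0.1894 0.132 ]
cart [218 182  12  14  96] [224.8 188.3] [12.7 10.6]
[[0.5075, 0.0982], [0.537, 0.0715], [0.5032, 0.0364], [0.474, 0.0632]] [0.5036 0.0689 0.092 ]
purple [297 170  34  28 254] [313.2 183.6] [ 6.7 41.9]
[[0.4878, -0.1884], [0.5808, -0.3156], [0.5601, -0.3292], [0.4677, -0.2023]] [ 0.5239 -0.2582  0.12  ]
bed [ 168  141  116   77 7188] [225.  179.4] [ 74.7 115.3]
[[0.7067, 0.3197], [0.7261, -0.1498], [0.4189, -0.1575], [0.4007, 0.2911]] [0.5564 0.0734 0.012 ]
```

View pics/crop0.png

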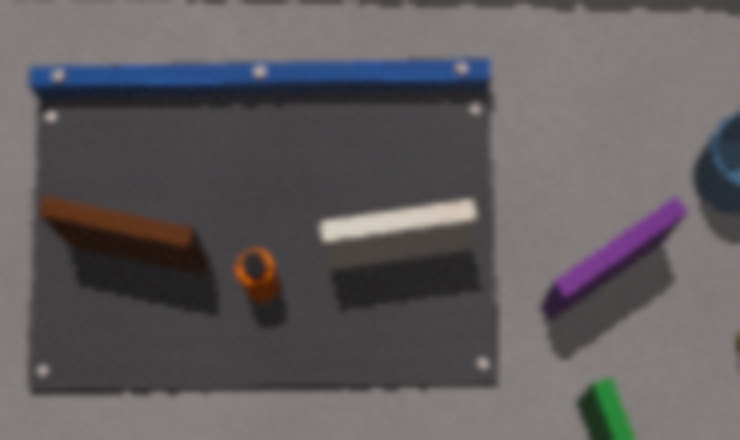

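The crop confirms it: the bright white edge with the white face in shadow at crop (400,220). The oak (120,225) and cartridge (255,270) are to its left, and purple (620,250) is off the bed. Next is the approach to behind the panel, with the tool yaw turned to the panel.

```bash
cat >> h.py <<'E'
from scipy.spatial.transform import Rotation as R
def go(pos,yaw):
    s=status.read_state();w,x,y,z=s["ee_rot"];r=R.from_quat([x,y,z,w])
    # tool down, tool y = world y turned by yaw
    a=np.radians(yaw);M=np.c_[[-np.cos(a),-np.sin(a),0],[-np.sin(a),np.cos(a),0],[0,0,-1]]
    print("shift cm",np.round(r.inv().apply(np.array(pos)-s["ee_pos"])*100,2),"turn",np.round((r.inv()*R.from_matrix(M)).as_rotvec(True),2))
E
python3 - <<'E'
from h import *
go((.481,-.072,.239),9.8)
E
```

```text
shift cm [-4.784e+01 -5.369e+01  4.000e-02] turn [-8.000e-02 -2.000e-02 -2.869e+01]
```

Request:
jog_arm --plan '[[[-3,-3.4,0,0,0,-1.8],[-6,-6.7,0,0,0,-3.6],[-9,-10.1,0,0,0,-5.4],[-12,-13.4,0,0,0,-7.2],[-15,-16.8,0,0,0,-9],[-18,-20.1,0,0,0,-10.8],[-21,-23.5,0,0,0,-12.6],[-24,-26.8,0,0,0,-14.4],[-27,-30.2,0,0,0,-16.2],[-30,-33.6,0,0,0,-18],[-32,-35.8,0,0,0,-19.2],[-33,-37,0,0,0,-20]]]'

```text
time: 1.1
ee_pos: [0.395, 0.1322, 0.2394]
ee_rot: [0.0, -0.01, 1.0, -0.0]
wrist_force: [1.0, 0.3, -0.3]
finger_gap: 0.0851
grip_force: 0.0
```

```bash
python3 - <<'E'
from h import *
print(status.read_state()["ee_pos"])
go((.481,-.072,.239),9.8)
go((.481,-.072,.117),9.8)
E
```

```text
[0.39501323 0.13216143 0.23935042]
shift cm [ -8.18 -20.59   0.04] turn [-0.01  0.01 -8.64]
shift cm [ -8.18 -20.58  12.24] turn [-0.01  0.01 -8.64]
```

Request:
jog_arm --plan '[[[-1.5,-3.5,0,0,0,-1.7],[-3,-7,0,0,0,-3.4],[-4.5,-10.5,0,0,0,-5],[-6,-14,0,0,0,-6.5],[-7.4,-17.5,0,0,0,-8],[-8.2,-20,0,0,0,-8.6],[-8.2,-20.6,2,0,0,-8.6],[-8.2,-20.6,5,0,0,-8.6],[-8.2,-20.6,8,0,0,-8.6],[-8.2,-20.6,10.5,0,0,-8.6],[-8.2,-20.6,12.2,0,0,-8.6],[-8.2,-20.6,12.2,0,0,-8.6]]]'

```text
time: 2.1
ee_pos: [0.4781, -0.0697, 0.114]
ee_rot: [-0.003, -0.084, 0.996, 0.001]
wrist_force: [-1.2, 0.8, 0.3]
finger_gap: 0.0855
grip_force: 0.0
```

```bash
python3 - <<'E'
from h import *
s=status.read_state();print(s["ee_pos"],s["wrist_force"])
for n in("wrist","scene"): cv2.imwrite(f"pics/{n}1.png",optics.snapshot(n)[...,::-1])
a=cv2.imread("pics/scene1.png")[100:290,170:400];b=cv2.imread("pics/wrist1.png")
a=cv2.resize(a,(460,380),interpolation=cv2.INTER_CUBIC);b=cv2.resize(b,(340,255))
b=cv2.copyMakeBorder(b,0,125,0,0,0);cv2.imwrite("pics/c1.png",np.hstack([a,b]))
E
```

```text
[ 0.47805295 -0.06965651  0.11402224] [-1.23118132  0.82853263  0.27816956]
```

View pics/c1.png

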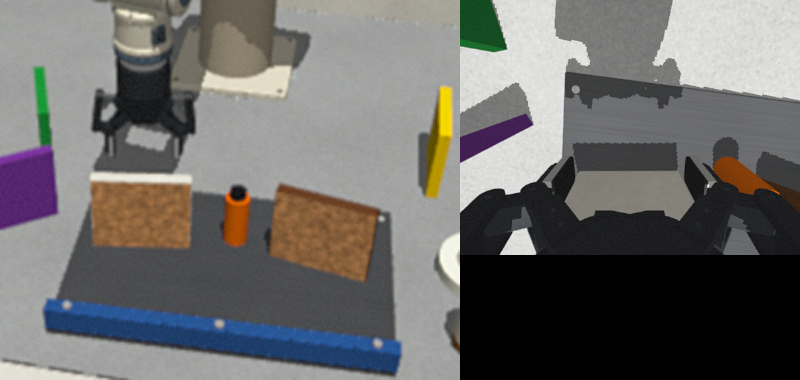

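The left half shows the gripper behind the white panel, with open tips at crop (110,157) and (188,155) and the panel top edge at crop (140,178). Everything is still standing. I'll check the tip height by projection.

```bash
python3 - <<'E'
from h import *
s=status.read_state();p=s["ee_pos"];w,x,y,z=s["ee_rot"];r=R.from_quat([x,y,z,w])
for yy in(-.05,.05):
  for d in(-.02,-.005,.008):
    q=p+r.apply([0,yy,d]);u=proj("scene",q)[0];print(yy,d,np.round(q,3),(u-[170,100])*2)
print((proj("scene",[[.562,-.129,.132],[.538,.010,.132]])-[170,100])*2)
go((.491,-.070,.110),9.8)
E
```

```text
-0.05 -0.02 [ 0.489 -0.119  0.137] [108.12576096 145.33116407]
-0.05 -0.005 [ 0.489 -0.119  0.122] [108.43365637 153.67385917]
-0.05 0.008 [ 0.489 -0.119  0.109] [108.69716533 160.81386494]
0.05 -0.02 [ 0.472 -0.021  0.137] [177.31603518 147.04450801]
0.05 -0.005 [ 0.472 -0.021  0.122] [177.15794077 155.38688981]
0.05 0.008 [ 0.472 -0.021  0.109] [177.02263966 162.5265065 ]
[[ 88.4311484  177.62740112]
 [189.93532252 180.14994967]]
shift cm [-1.05 -0.18  0.7 ] turn [ 0.03 -0.09 -0.1 ]
```

Request:
jog_arm --plan '[[[-1,0,0.7,0,0,0],[-2,0,0.7,0,0,0],[-3,0,0.7,0,0,0],[-4,0,0.7,0,0,0],[-4.4,0,0.7,0,0,0],[-4.8,0,0.7,0,0,0],[-5.2,0,0.7,0,0,0],[-5.6,0,0.7,0,0,0],[-6,0,0.7,0,0,0]]]'

```text
time: 2.95
ee_pos: [0.54, -0.0598, 0.1103]
ee_rot: [-0.0, -0.085, 0.996, 0.0]
wrist_force: [-0.4, -0.4, 0.5]
finger_gap: 0.0855
grip_force: 0.0
```

Request:
jog_arm --plan '[[[-0.3,0,0,0,0,0],[-0.6,0,0,0,0,0],[-0.9,0,0,0,0,0],[-1.2,0,0,0,0,0],[-1.2,0,0,0,0,0],[-1.2,0,0,0,0,0]]]'

```text
time: 3.45
ee_pos: [0.5518, -0.0578, 0.1103]
ee_rot: [-0.0, -0.085, 0.996, 0.0]
wrist_force: [-0.4, -0.2, -0.1]
finger_gap: 0.0853
grip_force: 0.0
```

```bash
cat > look.py <<'E'
from h import *
import sys
k=sys.argv[1];s=status.read_state();print(s["time"],s["ee_pos"],s["wrist_force"])
a,b=[optics.snapshot(n)[...,::-1] for n in("scene","top")]
cv2.imwrite(f"pics/scene{k}.png",a);cv2.imwrite(f"pics/top{k}.png",b)
c=np.hstack([cv2.resize(a[120:300,170:400],(400,313),interpolation=2),cv2.resize(b[120:230,160:300],(398,313),interpolation=2)])
cv2.imwrite(f"pics/c{k}.png",c)
E
python3 look.py 2
```

```text
3.45 [ 0.55175046 -0.05784198  0.11028785] [-0.35676782 -0.15639215 -0.11866633]
```

View pics/c2.png

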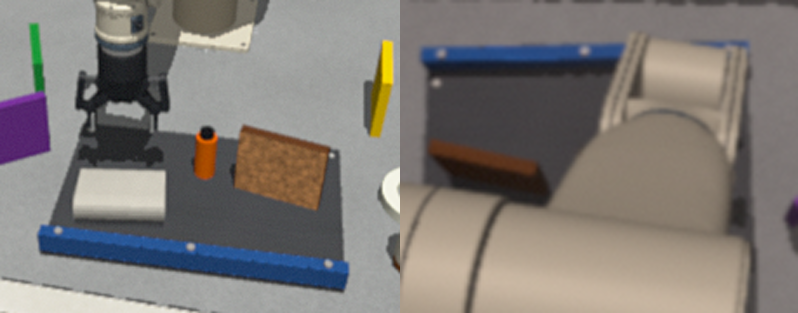

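The white panel has fallen and lies white face up at crop (120,192), short of the fence. The oak and cartridge are untouched. I'll measure the trailing edge next.

```bash
cat > meas.py <<'E'
from h import *
import sys
im=cv2.imread(f"pics/scene{sys.argv[1]}.png");H,S,V=cv2.split(cv2.cvtColor(im,cv2.COLOR_BGR2HSV))
pts,s=blob(((S<70)&(V>115)).astype(np.uint8),(205,200,275,265));print(s)
def edge(which,z):
    xs=range(s[0]+5,s[0]+s[2]-5);c=[(x,(pts[pts[:,0]==x,1].min()-.5 if which=="trail" else pts[pts[:,0]==x,1].max()+.5)) for x in xs]
    P=ray("scene",c,z);k=np.polyfit(P[:,1],P[:,0],1);print(which,"x=%.4f%+.4f*(y+.05)"%(np.polyval(k,-.05),k[0]),"yaw",np.degrees(-np.arctan(k[0])),"y",np.round([P[:,1].min(),P[:,1].max()],3),"rms",np.std(P[:,0]-np.polyval(k,P[:,1])))
edge("trail",.030);edge("lead",.012)
# fence top near edge
m=((H>100)&(H<125)&(S>120)&(V>60)).astype(np.uint8);f,t=blob(m,(180,230,390,300))
c=[(x,f[f[:,0]==x,1].min()-.5) for x in range(t[0]+8,t[0]+t[2]-8)];P=ray("scene",c,.047);k=np.polyfit(P[:,1],P[:,0],1)
print("fence near top x=%.4f%+.4f*(y+.05)"%(np.polyval(k,-.05),k[0]),"yaw",np.degrees(-np.arctan(k[0])))
E
python3 meas.py 2
```

```text
[ 212  217   54   28 1422]
trail x=0.5468-0.1794*(y+.05) yaw 10.169857743393962 y [-0.125 -0.002] rms 0.0013346492789908394
lead x=0.6427-0.1648*(y+.05) yaw 9.35891393284132 y [-0.102  0.016] rms 0.001060961280984518
fence near top x=0.7137-0.0397*(y+.05) yaw 2.272821376714566
```

```bash
python3 - <<'E'
from h import *
go((.495,-.057,.110),2.3);go((.495,-.057,.027),2.3)
E
```

```text
shift cm [5.55 1.04 0.03] turn [ 0.   -0.02  7.4 ]
shift cm [5.55 1.04 8.33] turn [ 0.   -0.02  7.4 ]
```

Request:
jog_arm --plan '[[[1.4,0.3,0,0,0,2],[2.8,0.6,0,0,0,4],[4.2,0.8,0,0,0,6],[5.5,1,0,0,0,7.4],[5.5,1,1,0,0,7.4],[5.5,1,3,0,0,7.4],[5.5,1,5,0,0,7.4],[5.5,1,6.8,0,0,7.4],[5.5,1,7.8,0,0,7.4],[5.5,1,8.3,0,0,7.4],[5.5,1,8.3,0,0,7.4]]]'

```text
time: 4.47
ee_pos: [0.4954, -0.0572, 0.0262]
ee_rot: [-0.001, -0.02, 1.0, 0.0]
wrist_force: [-0.3, -1.2, -0.1]
finger_gap: 0.0852
grip_force: 0.0
```

Request:
jog_arm --plan '[[[0,0,0.1,0,0,0],[0,0,0.2,0,0,0],[0,0,0.3,0,0,0],[0,0,0.4,0,0,0],[0,0,0.4,0,0,0]]]'

```text
time: 4.88
ee_pos: [0.496, -0.0573, 0.0236]
ee_rot: [0.0, -0.02, 1.0, -0.0]
wrist_force: [-0.2, 0.2, 0.2]
finger_gap: 0.0856
grip_force: 0.0
```

```bash
python3 look.py 3
```

```text
4.8833 [ 0.49603633 -0.0573035   0.02364819] [-0.19171969  0.24996069  0.19658923]
```

View pics/c3.png

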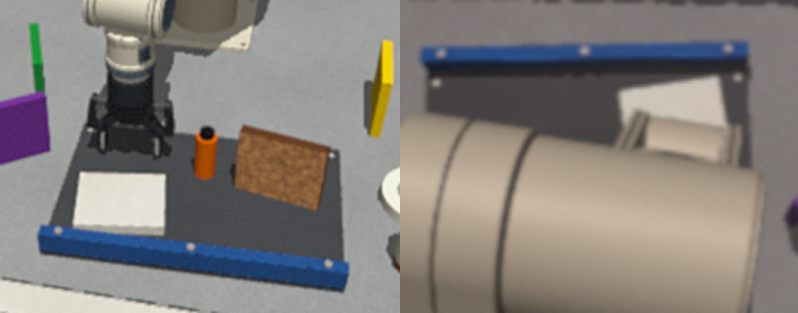

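The panel has now fully landed (picture 2 caught it still falling), at scene crop (120,203), with its leading edge close to the fence at about 30 mm. There is no bed contact at TCP z 0.0236. I'll remeasure.

```bash
python3 meas.py 3
```

```text
[ 212  218   54   38 1801]
trail x=0.5556-0.1747*(y+.05) yaw 9.910805996630195 y [-0.124 -0.   ] rms 0.0013865960764100202
lead x=0.6791-0.1107*(y+.05) yaw 6.314682424518365 y [-0.094  0.023] rms 0.0016878936458743264
fence near top x=0.7151-0.0455*(y+.05) yaw 2.604909543402491
```

Request:
jog_arm --plan '[[[0,0,0.1,0,0,0],[0,0,0.2,0,0,0],[0,0,0.2,0,0,0]]]'

```text
time: 5.23
ee_pos: [0.4957, -0.0573, 0.0212]
ee_rot: [-0.0, -0.02, 1.0, 0.0]
wrist_force: [-0.3, 0.1, 0.7]
finger_gap: 0.0852
grip_force: 0.0
```

Request:
jog_arm --plan '[[[0,0,0.1,0,0,0],[0,0,0.2,0,0,0],[0,0,0.2,0,0,0]]]'

```text
time: 5.48
ee_pos: [0.4957, -0.0573, 0.0191]
ee_rot: [-0.0, -0.02, 1.0, 0.0]
wrist_force: [0.1, 0.1, 0.8]
finger_gap: 0.0854
grip_force: 0.0
```

Request:
jog_arm --plan '[[[0,0,0.1,0,0,0],[0,0,0.2,0,0,0],[0,0,0.2,0,0,0]]]'

```text
time: 5.73
ee_pos: [0.4957, -0.0573, 0.0171]
ee_rot: [-0.0, -0.02, 1.0, 0.0]
wrist_force: [0.4, 0.2, 0.1]
finger_gap: 0.0855
grip_force: 0.0
```

Request:
jog_arm --plan '[[[0,0,0.1,0,0,0],[0,0,0.2,0,0,0],[0,0,0.2,0,0,0]]]'

```text
time: 5.98
ee_pos: [0.4957, -0.0573, 0.0152]
ee_rot: [-0.0, -0.02, 1.0, 0.0]
wrist_force: [0.7, 0.1, 0.9]
finger_gap: 0.0852
grip_force: 0.0
```

```bash
python3 - <<'E'
from h import *
# finger front 11 mm ahead: contact and end targets along fence normal, yaw 2.3
go((.540,-.0555,.0155),2.3);go((.583,-.0540,.0155),2.3)
E
```

```text
shift cm [-4.43 -0.   -0.04] turn [ 0.   -0.01  0.01]
shift cm [-8.74 -0.02 -0.04] turn [ 0.   -0.01  0.01]
```

Request:
jog_arm --plan '[[[-1,0,0,0,0,0],[-2,0,0,0,0,0],[-3,0,0,0,0,0],[-3.5,0,0,0,0,0],[-4,0,0,0,0,0],[-4.4,0,0,0,0,0],[-4.8,0,0,0,0,0],[-5.2,0,0,0,0,0],[-5.6,0,0,0,0,0],[-6,0,0,0,0,0],[-6.4,0,0,0,0,0],[-6.8,0,0,0,0,0]]]'

```text
time: 6.98
ee_pos: [0.564, -0.0545, 0.0152]
ee_rot: [-0.0, -0.02, 1.0, 0.0]
wrist_force: [-1.5, 0.3, -0.4]
finger_gap: 0.0857
grip_force: 0.4
```

Request:
jog_arm --plan '[[[-0.3,0,0,0,0,0],[-0.6,0,0,0,0,0],[-0.9,0,0,0,0,0],[-1.2,0,0,0,0,0]]]'

```text
time: 7.32
ee_pos: [0.5759, -0.0541, 0.0153]
ee_rot: [-0.0, -0.02, 1.0, 0.0]
wrist_force: [-0.5, -0.1, 0.1]
finger_gap: 0.0858
grip_force: 0.6
```

```bash
python3 look.py 4; python3 meas.py 4
```

```text
7.3167 [ 0.57585956 -0.05408562  0.01529885] [-0.50918067 -0.12089794  0.13830586]
[ 205  222   59   35 1560]
trail x=0.5821-0.1284*(y+.05) yaw 7.317428484415885 y [-0.129 -0.   ] rms 0.007952680668775877
lead x=0.6814-0.0494*(y+.05) yaw 2.8274912420531084 y [-0.113  0.018] rms 0.0016526940574773778
fence near top x=0.7162-0.0497*(y+.05) yaw 2.8461225803227803
```

View pics/c4.png

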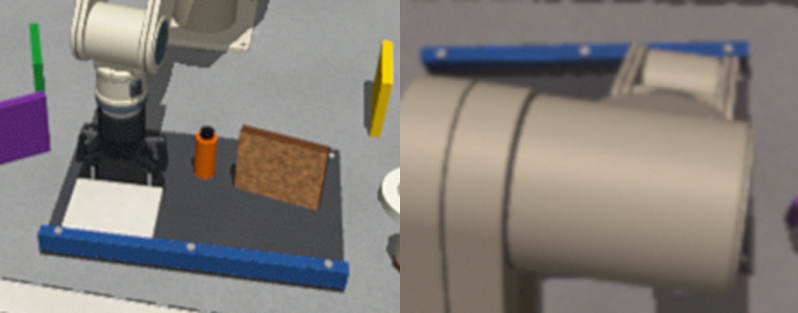

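The panel is now parallel to the fence (crop 113,208) and about to meet it. I'll push slowly until the force rises.

Request:
jog_arm --plan '[[[-0.2,0,0,0,0,0],[-0.4,0,0,0,0,0],[-0.5,0,0,0,0,0]]]'

```text
time: 7.67
ee_pos: [0.5809, -0.0539, 0.0153]
ee_rot: [0.0, -0.02, 1.0, -0.0]
wrist_force: [-1.7, 0.9, -0.6]
finger_gap: 0.0854
grip_force: 0.6
```

Request:
jog_arm --plan '[[[-0.1,0,0,0,0,0],[-0.2,0,0,0,0,0]]]'

```text
time: 7.83
ee_pos: [0.5826, -0.0538, 0.0153]
ee_rot: [-0.0, -0.02, 1.0, 0.0]
wrist_force: [-1.2, -0.0, 1.0]
finger_gap: 0.0852
grip_force: 0.8
```

Request:
jog_arm --plan '[[[-0.1,0,0,0,0,0],[-0.2,0,0,0,0,0]]]'

```text
time: 8.0
ee_pos: [0.5834, -0.0537, 0.0151]
ee_rot: [-0.002, -0.02, 1.0, 0.0]
wrist_force: [-7.7, -0.6, 6.0]
finger_gap: 0.0856
grip_force: 4.0
```

Request:
jog_arm --plan '[[[-0.1,0,0,0,0,0],[-0.1,0,0,0,0,0],[-0.1,0,0,0,0,0]]]'

```text
time: 8.25
ee_pos: [0.5834, -0.0536, 0.015]
ee_rot: [-0.002, -0.02, 1.0, 0.0]
wrist_force: [-7.5, -0.6, 5.5]
finger_gap: 0.0858
grip_force: 4.1
```

Request:
jog_arm --plan '[[[-0.2,0,0,0,0,0],[-0.3,0,0,0,0,0],[-0.3,0,0,0,0,0]]]'

```text
time: 8.5
ee_pos: [0.5834, -0.0534, 0.0145]
ee_rot: [-0.006, -0.02, 1.0, 0.0]
wrist_force: [-16.6, -1.4, 10.3]
finger_gap: 0.0858
grip_force: 8.0
```

```bash
python3 look.py 5; python3 meas.py 5
```

```text
8.5 [ 0.58336687 -0.05342835  0.0144568 ] [-16.61706136  -1.3629895   10.2661315 ]
[ 205  224   58   33 1462]
trail x=0.5901-0.1073*(y+.05) yaw 6.123309643541556 y [-0.128 -0.001] rms 0.006380030243880925
lead x=0.6815-0.0425*(y+.05) yaw 2.431504589472476 y [-0.113  0.016] rms 0.0010413314831532103
fence near top x=0.7162-0.0497*(y+.05) yaw 2.8461225803227803
```

Request:
jog_arm --plan '[[[0.3,0,0,0,0,0],[0.6,0,0,0,0,0],[1.2,0,0,0,0,0],[2.5,0,0,0,0,0],[4,0,0,0,0,0],[6,0,0,0,0,0],[7,0,-2,0,0,0],[7,0,-5,0,0,0],[7,0,-9,0,0,0],[7,0,-13,0,0,0],[7,0,-17,0,0,0],[7,0,-20,0,0,0]]]'

```text
time: 9.6
ee_pos: [0.5198, -0.0565, 0.2189]
ee_rot: [0.002, -0.02, 1.0, -0.0]
wrist_force: [0.6, 0.1, -1.3]
finger_gap: 0.0854
grip_force: 0.0
```

Request:
jog_arm --plan '[[[0.5,3,0,0,0,0],[1,6,0,0,0,0],[1.5,10,0,0,0,0],[2,14,0,0,0,0],[2,18,0,0,0,0],[2,22,0,0,0,0],[2,26,0,0,0,0],[2,30,0,0,0,0],[2,34,0,0,0,0],[2,37,0,0,0,0],[2,38,0,0,0,0],[2,38,0,0,0,0]]]'

```text
time: 10.6
ee_pos: [0.4834, 0.3249, 0.2154]
ee_rot: [0.001, -0.022, 1.0, 0.0]
wrist_force: [-0.7, 0.0, -0.4]
finger_gap: 0.0851
grip_force: 0.0
```

```bash
python3 look.py 6; python3 meas.py 6; python3 - <<'E'
from h import *
im=cv2.imread("pics/top6.png");H,S,V=cv2.split(cv2.cvtColor(im,cv2.COLOR_BGR2HSV))
pts,s=blob(((S<70)&(V>130)).astype(np.uint8),(225,140,290,185));print(s)
r=cv2.boxPoints(cv2.minAreaRect(pts.astype(np.float32)));print(np.round(ray("top",r,.03)[:,:2],4).tolist())
for nm,z,m,box in(("fence",.047,(H>100)&(H<125)&(S>120)&(V>60),(150,125,300,150)),("panel",.03,(S<70)&(V>130),(225,140,290,185))):
    p,t=blob(m.astype(np.uint8),box)
    lo,hi=t[0]+5,t[0]+t[2]-5
    for w in(["bot"] if nm=="fence" else ["top","bot"]):
        c=[(x,p[p[:,0]==x,1].max()+.5 if w=="bot" else p[p[:,0]==x,1].min()-.5) for x in range(lo,hi)]
        P=ray("top",c,z);k=np.polyfit(P[:,1],P[:,0],1);print(nm,w,np.round(np.polyval(k,[-.12,-.055,.01]),4),np.degrees(-np.arctan(k[0])))
a=cv2.resize(im[125:190,220:300],(640,520),interpolation=2);cv2.imwrite("pics/crop6.png",a)
E
```

```text
10.6 [0.48340876 0.32491747 0.21541341] [-0.66719871  0.02023538 -0.39732938]
[ 205  224   58   33 1472]
trail x=0.5892-0.1037*(y+.05) yaw 5.920327330459561 y [-0.128 -0.001] rms 0.006644485783541168
lead x=0.6815-0.0425*(y+.05) yaw 2.431504589472476 y [-0.113  0.016] rms 0.0010413314831532103
fence near top x=0.7163-0.0503*(y+.05) yaw 2.880034456286163
[240 142  37  29 991]
[[0.7069, 0.0202], [0.7154, -0.1225], [0.5991, -0.1278], [0.5907, 0.0124]]
fence bot [0.7158 0.7132 0.7106] 2.304521570178533
panel top [0.7143 0.7113 0.7084] 2.610707322666135
panel bot [0.5975 0.5946 0.5916] 2.592030093251335
```

View pics/c6.png

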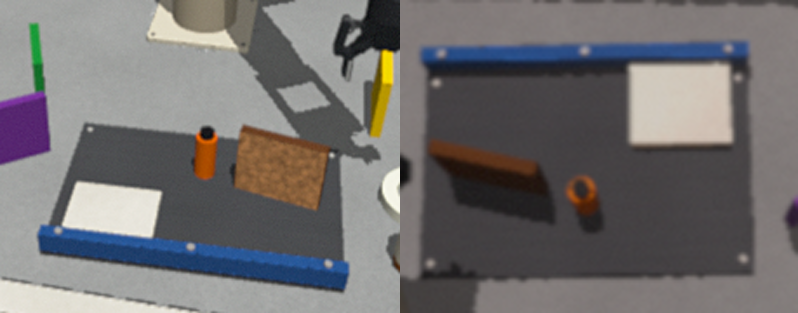

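View pics/crop6.png

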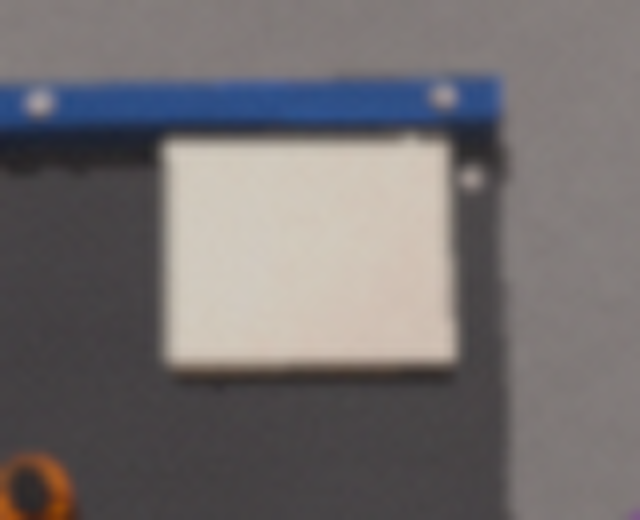

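The pictures show the panel lying white face up, its leading edge parallel to the fence and seated against it (crop 310,138). The thin dark strip is the fence's shaded face. Edge offsets are uniform within about 0.7 mm along the length, and the push force reached 17 N at the stop. The oak and cartridge are undisturbed and the arm is clear.

```bash
python3 -c "
from plant import bot
print(bot.hand_in())"
```

```text
the job is handed in; nothing more can be done
None
```

I tipped the white panel over towards the fence so it lies white face up, pushed it until its leading edge sat against the fence (flush to within about 1–2 mm, the limit of the camera measurement), and handed the job in at about 10.6 s, with the oak panel and cartridge left standing where they were.

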